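# Put the air tools back on their own shadow boards

## Task

The three air tools on this finishing bench have been put down on one another's shadow boards. Park one on the blank board and move them round until each tool lies squarely on its own outline, its air inlet where the outline shows it: the die grinder on the slim straight outline, the angle sander on its side on the L, the palm sander standing on the disc with a tail. Set them down gently, never knock one tool against another or lay it on top, and leave the brush stand, trim panel and disc stack where they are.

Things in the scene. Friction and masses are not known exactly. Their poses are not given: they have to be found in the camera images.
- die_grinder: Straight air die grinder, no hose: slim alloy and black rubber body, burr at one end, air inlet plug at the other, steel lever strip on top (42 mm high). 190 mm long. Rounded-square grip 34 mm wide and high, x = -70 to 35 mm; burr ends at x = 98. Origin: on the underside below the grip, near the balance point. x along the body to the burr, z up. About 0.5 kg.
- angle_sander: Mini right-angle air sander lying on its side, no hose: an L from above. 180 mm long. Rounded-square grip 38 mm wide and high, x = -75 to 45 mm; steel head at x = 62 mm with a 38 mm round pad on edge, reaching y = -18 to 52 mm. Origin: on the underside below the grip, near the balance point. x along the body to the head, y to the pad's side, z up. About 0.6 kg.
- palm_sander: Mini palm sander standing on its pad, no hose: pad 75 mm in diameter, skirt of 68 mm above it, round alloy and rubber housing of 56 mm diameter from 32 to 66 mm up, steel lever on top (82 mm), 20 mm tail tube 40 mm up with the air inlet, pointing to -x, its end at x = -95 mm. Origin: centre of the pad's underside; z up. About 0.5 kg.
- board_grinder: Fixed grey sheet, 216 (x) by 124 (y) by 4 mm thick; origin: centre of its underside. Black outline of the die grinder: a long slim straight shape. The tool fits it, with 3 to 5 mm to spare, when its origin is over the board's and their x and y axes agree (inlet to -x). All boards' x axes point roughly away from the robot.
- board_angle: Fixed grey sheet, 216 (x) by 124 (y) by 4 mm thick; origin: centre of its underside. Black outline of the angle sander: an L, whose foot (head and pad) is at the board's +x end and points to its +y. The tool fits it, with 3 to 5 mm to spare, when its origin is over the board's and their x and y axes agree (inlet to -x). All boards' x axes point roughly away from the robot.
- board_palm: Fixed grey sheet, 216 (x) by 124 (y) by 4 mm thick; origin: centre of its underside. Black outline of the palm sander: a disc 84 mm in diameter about the origin, with a 28 mm wide tail to -x. The tool fits it, with 3 to 5 mm to spare, when its origin is over the board's and their x and y axes agree (inlet to -x). All boards' x axes point roughly away from the robot.
- board_blank: Fixed grey sheet, 216 (x) by 124 (y) by 4 mm thick; origin: centre of its underside. No outline; empty at the start: the free place. Its x axis points roughly away from the robot.
- brush_stand: Bystander: round concrete-grey stand 76 mm in diameter, 38 mm high, with a black brush handle leaning out of it to about 105 mm. Origin: centre of its underside.
- trim_panel: Bystander: black moulded trim panel lying flat across the far end of the bench, beyond all the boards, about 110 by 260 mm, 18 mm high. Origin: under the middle of its 75 by 260 mm main sheet.
- disc_stack: Bystander: stack of round abrasive discs, 75 mm in diameter, 28 mm high. Origin: centre of its underside.
There are look-alikes about, which are no part of the job. Leave any blue look-alike of the palm_sander alone.

How it is judged:
By the outcome, as a careful person would: the job done as asked, in the order asked, and still so for the second after the job is handed in, with the robot touching nothing.
It also fails if it takes over 128 s, if anything falls off the work surface, if the arm or the gripper's body presses on something with over 40 N, if the wrist force passes 120 N, or if a joint passes its speed limit or range.

## Robot

A 6-joint arm with a two-finger parallel gripper is mounted at the origin on the work surface. World frame = base frame: x ahead of the robot, y to its left, z up, the work surface at z = 0. Lengths are in m, angles in degrees, forces in N, time in s.
With the tool pointing down it reaches from about 0.3 to 0.75 m from the base axis. Payload 8.5 kg.
Tool frame: the origin (TCP) lies midway between the tips of the shut fingers; the grasp point (between the pads) lies 19 mm behind it; z points along the fingers, y is the line along which they close (so a half turn about z gives the same grasp; the last joint's range is limited). The gripper opens to 85 mm and grips with 20 to 120 N. Pads are 22 mm wide; open, the fingers measure 114 mm over their backs; the gripper's body (76 mm by 85 mm) begins 54 mm behind the grasp point. The pads swing forward as they close: fully open they stand 13 mm farther back than shut.
Start: joints at [51.664, 21.807, 74.336, -0, 83.858, -12.336], TCP at [0.241, 0.494, 0.231] pointing down, gripper open.
Joint ranges: [-178.18, 178.18], [-50.72, 133.34], [12.68, 142.11], [-81.47, 261.47], [9.98, 163.14], [-165.26, 165.26]. Speed limits (degrees/s): [136.94, 136.94, 180, 180, 180, 180].

## Interface

Orientations are given as a 3x3 rotation matrix whose columns are the frame's x, y, z axes.
In Python, from rig import env, viewer, recognise, pinpoint gives the robot as it stands.
- The arm moves only by the tool move_arm, never from a script. Its argument "plan" is text: rows parted by semicolons, each of 7 numbers parted by spaces: the shift along the tool's x, y, z in m, then the turn, a rotation vector about the tool's x, y, z in rad, then the finger opening in m, from 0 to 0.0854. A call has 1 to 12 rows; each row shifts and turns the commanded pose from where the row before left it, along the tool's axes as they then stand; what a row does not reach is not made up. A row lasts 1/8 s, in which the tool goes at most 62.5 mm and 10.7 degrees, less where a joint would pass 70% of its speed; a pose out of reach is approached as far as the arm can. A call is refused whole if a number of a shift passes 0.0625 or a number of a turn 0.188, either way. A call with a gripper value outside its range is refused whole. The fingers move at their own pace and stop on an object; "grip_force" is the grip in N (left out, the last holds). Time passes only in rows, so rows that do not move let the fingers close. It gives the time, the measured TCP pose, the force, the opening and the grip force at its end, in the units of the state.
- env.observe(): the state, without advancing time (a new reading comes with each control period).
- viewer.get_image(name): name is "side" or "top"; returns (picture, depth): 480x640x3 uint8, red, green, blue; 480x640 float32, m along the optical axis (not along the pixel's ray), 0 where there is no reading.
- viewer.calibration(name): a dict with "fx", "fy", "cx", "cy" (pixels), "k1" (the pictures are not rectified: a ray, as slopes to the right and down, at radius r is drawn at 1 + k1 r^2 times it, then the intrinsics apply), "R" (3x3) and "t" (3): a world point X has camera coordinates R X + t. Camera axes: x right, y down, z forward; pixel columns grow to the right and rows downward; lengths in m; the calibration is good to about 2 mm. A picture is of the moment at which its call begins. calibration takes no time and is no camera call.
- env.close_job(): hands the job in; it is judged then, once.
Trained networks look in the newest picture that a camera, given by its name, has taken for a name from the list of things; names that differ only in an ending like _2 or _b are one class to them, and where a whole thing is asked for, a point or a joint stands for the part that bears it (a point fixed in the world has none). Each returns a list of dicts, best first, with "conf" (0 to 1); they miss things now and then, are a little off and sometimes report something else, mostly with a low value. They report only what shows in the picture. A call takes as long as a camera call. They do not tell look-alikes from the thing itself.
- recognise(camera, name): "extent" ([centre column, centre row, width, height] in pixels, round what is visible of it).
- pinpoint(camera, name): "pixel" ([column, row] in pixels: a listed point, or the origin of a listed thing).
The state is a dict: "time_s": time; "q": joint angles; "qvel": joint speeds; "joint_efforts": joint torques, N m; "position": TCP position; "tool_rot": TCP orientation; "ft_force": force on the tool from outside, world axes, zero at the start; "wrist_torque": the same for the moment, N m; "grip_width": finger opening in m; "gripper_force": force on a finger pad.
Only numpy, scipy, OpenCV 4.12 (cv2) and the standard library are available. Lean on these libraries where they do the work, as an engineer would, in place of code of your own. Each camera call takes 0.05 s, during which the arm holds its last target. There are 200 camera calls.

## Working session

There is one attempt and no reset: what is moved stays moved. The work goes in short steps, Python scripts to look and compute and a tool call to move; the robot and the scene stay as the last step left them, time stands still between calls to the robot, and variables do not carry over. Pictures are saved under pics/ and viewed, at most 14 in all, crops included, and the job is handed in when it is done.

Besides the shell and the picture viewer there is one more tool, called as name(argument=value, ...) on one line, values as JSON. move_arm: Moves the arm, as the interface text tells. Its arguments: {"type":"object","properties":{"plan":{"type":"string"},"grip_force":{"type":"number"}},"required":["plan"]}

```bash
ls; mkdir -p pics; python3 - <<'E'
from rig import env, viewer, recognise, pinpoint
import cv2, numpy as np
np.set_printoptions(precision=4,suppress=True)
for c in ["top","side"]:
    im,d=viewer.get_image(c); cv2.imwrite(f"pics/{c}0.png",im[:,:,::-1]); np.save(f"pics/{c}0_d.npy",d)
    K=viewer.calibration(c); print(c,{k:np.array(v).round(4).tolist() for k,v in K.items()})
    for n in ["die_grinder","angle_sander","palm_sander","board_grinder","board_angle","board_palm","board_blank"]:
        print(n,[(np.round(r["pixel"]).tolist(),round(r["conf"],2)) for r in pinpoint(c,n)][:4])
s=env.observe(); print(s["time_s"],s["position"],s["tool_rot"],s["grip_width"])
E
```

```text
pics
top {'fx': 585.2467, 'fy': 585.2467, 'cx': 312.8058, 'cy': 231.1453, 'k1': -0.1882, 'R': [[0.0206, -0.9998, 0.0031], [-0.982, -0.0208, -0.1878], [0.1878, 0.0008, -0.9822]], 't': [-0.0166, 0.5654, 0.9612]}
die_grinder [([258.0, 242.0], 0.6)]
angle_sander [([369.0, 253.0], 0.65)]
palm_sander [([142.0, 296.0], 0.89), ([254.0, 363.0], 0.8)]
board_grinder []
board_angle [([262.0, 241.0], 0.89)]
board_palm [([374.0, 252.0], 0.75), ([139.0, 297.0], 0.27)]
board_blank [([485.0, 280.0], 0.83)]
side {'fx': 436.6779, 'fy': 436.6779, 'cx': 315.6395, 'cy': 239.6743, 'k1': -0.0709, 'R': [[0.6462, -0.7628, -0.0227], [-0.5031, -0.4034, -0.7643], [0.5739, 0.5053, -0.6444]], 't': [-0.3647, 0.3039, 0.5745]}
die_grinder [([277.0, 234.0], 0.84)]
angle_sander [([351.0, 276.0], 0.71)]
palm_sander [([180.0, 216.0], 0.79), ([197.0, 293.0], 0.58)]
board_grinder [([182.0, 217.0], 0.81)]
board_angle [([277.0, 230.0], 0.73), ([351.0, 278.0], 0.66), ([351.0, 281.0], 0.28)]
board_palm [([352.0, 276.0], 0.84), ([182.0, 216.0], 0.34)]
board_blank [([437.0, 353.0], 0.96)]
0.8 [0.2411 0.4943 0.2314] [[-0.8988  0.4383  0.    ]
 [ 0.4383  0.8988  0.    ]
 [-0.      0.     -1.    ]] 0.08550618119899872
```

View pics/top0.png

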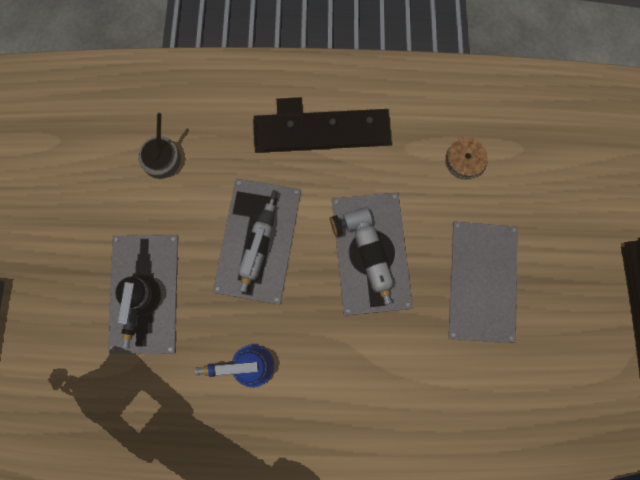

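View pics/side0.png

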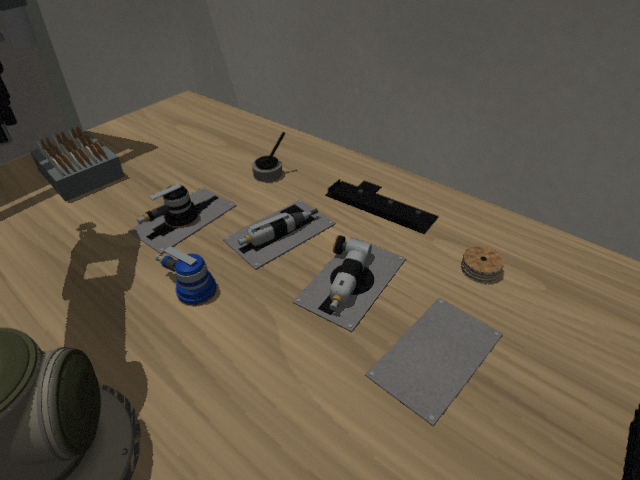

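The top view shows the palm sander on the slim outline (140,297), the die grinder on the L (258,242) and the angle sander on the disc (372,252). The blank board is at (485,280). Palm sander candidates are the black/alloy one at (135,295) and the blue look-alike at (250,366), which I'll leave alone. Next I'll measure boards and tools in an orthorectified map.

```bash
cat > h.py <<'E'
from rig import env, viewer, recognise, pinpoint
import cv2, numpy as np
np.set_printoptions(precision=4,suppress=True)
def ray(c,px):
    K=viewer.calibration(c); R=np.array(K["R"]);t=np.array(K["t"])
    A=np.array([[K["fx"],0,K["cx"]],[0,K["fy"],K["cy"]],[0,0,1.]])
    u=cv2.undistortPoints(np.float64(px).reshape(-1,1,2),A,np.array([K["k1"],0,0,0.]),).reshape(-1,2)
    d=np.c_[u,np.ones(len(u))]
    return -R.T@t, d@R          # origin, world dirs (camera depth 1)
def onplane(c,px,z):
    o,d=ray(c,px); return o+d*((z-o[2])/d[:,2])[:,None]
def proj(c,X):
    K=viewer.calibration(c); X=np.atleast_2d(X)@np.array(K["R"]).T+np.array(K["t"])
    u=X[:,:2]/X[:,2:]; u=u*(1+K["k1"]*(u**2).sum(1,keepdims=True))
    return u*K["fx"]+[K["cx"],K["cy"]]
def cloud(c,d):
    v,u=np.mgrid[:480,:640]; o,r=ray(c,np.c_[u.ravel(),v.ravel()])
    return (o+r*d.ravel()[:,None]).reshape(480,640,3)
X0,X1,Y0,Y1=.2,.72,-.4,.4
def ortho(c,im,z,s=1000):   # rows: x far at top, cols: y left at left
    h,w=int((X1-X0)*s),int((Y1-Y0)*s)
    r,q=np.mgrid[:h,:w]; P=np.c_[X1-r.ravel()/s,Y1-q.ravel()/s,np.full(h*w,z)]
    m=proj(c,P).astype(np.float32).reshape(h,w,2)
    return cv2.remap(im,m[...,0],m[...,1],cv2.INTER_LINEAR)
E
python3 - <<'E'
from h import *
im=cv2.imread("pics/top0.png"); d=np.load("pics/top0_d.npy")
C=cloud("top",d); o=ortho("top",im,.004)
Z=ortho("top",C.astype(np.float32),.0)[...,2]
# boards: low saturation + low height, minAreaRect
hsv=cv2.cvtColor(o,cv2.COLOR_BGR2HSV); print("wood sat",np.median(hsv[...,1]),"z wood",np.median(Z))
# screw blobs: bright spots relative to local
for n,p in dict(palmbd=(374,252),angbd=(260,241),grbd=(142,295),blank=(485,280)).items():
    w=onplane("top",[p],.004)[0]
    m=((hsv[...,1]<45)|(hsv[...,2]<35)).astype(np.uint8)
    r,c=int((X1-w[0])*1000),int((Y1-w[1])*1000)
    k=np.zeros_like(m); k[max(0,r-135):r+135,max(0,c-95):c+95]=1
    m=cv2.morphologyEx(m*k,cv2.MORPH_CLOSE,np.ones((9,9))); m=cv2.morphologyEx(m,cv2.MORPH_OPEN,np.ones((25,25)))
    cs=max(cv2.findContours(m,0,2)[0],key=cv2.contourArea); b=cv2.minAreaRect(cs)
    pts=cv2.boxPoints(b); cv2.polylines(o,[pts.astype(int)],True,(0,0,255),1)
    print(n,"centre",X1-b[0][1]/1000,Y1-b[0][0]/1000,"size",b[1],"ang",b[2])
for v in range(0,480): pass
zz=np.clip(Z*1000*2.5,0,255).astype(np.uint8)
cv2.imwrite("pics/ortho.png",o); cv2.imwrite("pics/z.png",cv2.applyColorMap(zz,cv2.COLORMAP_JET))
# side cam cross-check of depth heights on boards and tools
D=np.load("pics/side0_d.npy");S=cloud("side",D)
for p in [(437,353),(372,320)]: print("side",p,S[p[1],p[0]])
for p in [(485,280),(350,300),(375,250),(260,245),(140,295)]: print("top",p,C[p[1],p[0]])
E
```

```text
wood sat 93.0 z wood 0.0011761124
palmbd centre 0.5380816040039063 -0.11187091064453125 size (215.08413696289062, 123.80712890625) ang 83.19094848632812
angbd centre 0.5567041473388672 0.09619433593750004 size (123.32036590576172, 214.74752807617188) ang 8.530765533447266
grbd centre 0.4536192626953125 0.3020642242431641 size (214.8407745361328, 123.42819213867188) ang 88.26429748535156
blank centre 0.48873678588867187 -0.3188563232421875 size (123.6554183959961, 215.04920959472656) ang 3.2704880237579346
side (437, 353) [ 0.4917 -0.3173  0.0031]
side (372, 320) [ 0.4848 -0.1955 -0.0006]
top (485, 280) [ 0.4913 -0.3219  0.0012]
top (350, 300) [ 0.4512 -0.0737  0.006 ]
top (375, 250) [ 0.5362 -0.1139  0.0445]
top (260, 245) [0.5423 0.0876 0.0354]
top (140, 295) [0.4454 0.2857 0.0737]
```

View pics/ortho.png

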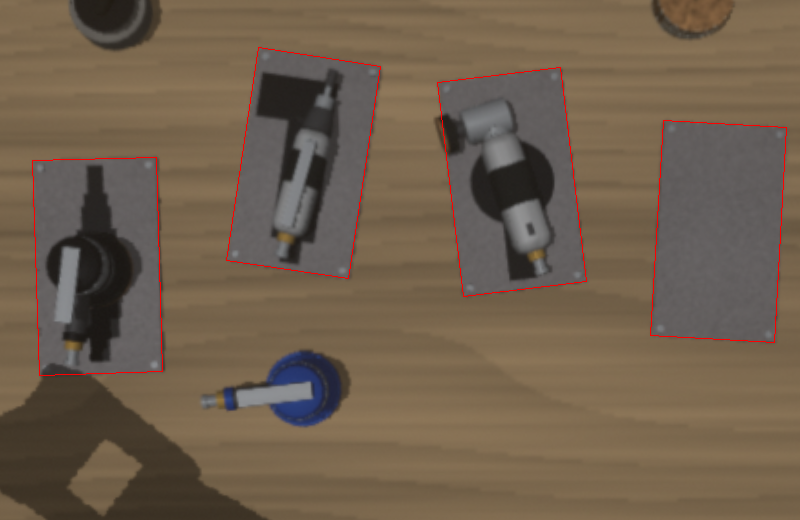

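View pics/z.png

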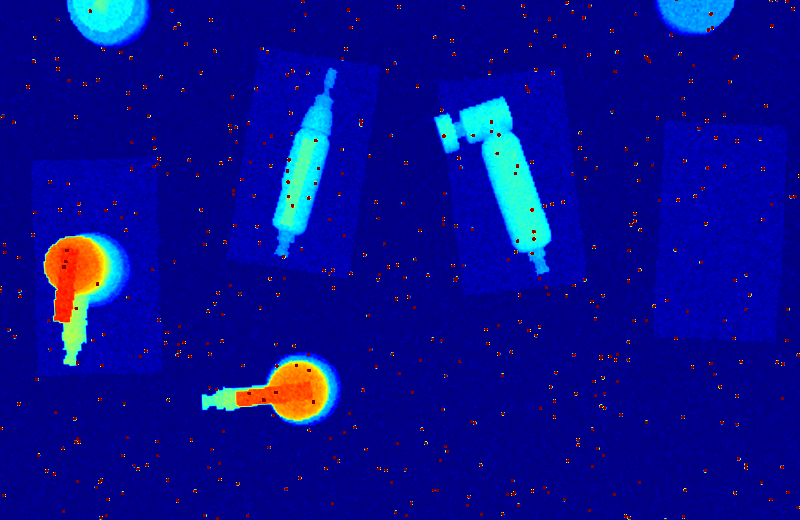

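Board fits match the 216 x 124 mm size. Now the tool poses, from both cameras' depth.

```bash
cat > tools.py <<'E'
from h import *
def yawof(v): return np.degrees(np.arctan2(v[1],v[0]))
def pts(c,d,ctr,rad,z0,z1):
    P=cloud(c,d).reshape(-1,3)[d.ravel()>0]
    m=(np.hypot(*(P[:,:2]-ctr).T)<rad)&(P[:,2]>z0)&(P[:,2]<z1); P=P[m]
    from scipy.spatial import cKDTree
    n=np.array([len(i) for i in cKDTree(P).query_ball_point(P,.006)]); return P[n>=5]
def straight(c,d,ctr,yaw0,name):
    P=pts(c,d,np.array(ctr),.14,.014,.06); yaw=yaw0; o=np.array(ctr)
    lim=(-60,25) if name=="die" else (-65,35)
    for it in range(6):
        ax=np.array([np.cos(np.radians(yaw)),np.sin(np.radians(yaw))]); pr=np.array([-ax[1],ax[0]])
        a=(P[:,:2]-o)@ax; b=(P[:,:2]-o)@pr
        # side edges per slice -> midline
        xs,ms,ws=[],[],[]
        for s in np.arange(lim[0]/1e3,lim[1]/1e3,.006):
            k=(abs(a-s)<.004)&(abs(b)<.03)&(P[:,2]>.025)
            if k.sum()>6: lo,hi=np.percentile(b[k],[3,97]); xs.append(s);ms.append((lo+hi)/2);ws.append(hi-lo)
        f=np.polyfit(xs,ms,1); yaw+=np.degrees(np.arctan(f[0])); o=o+pr*f[1]
        k=abs(b)<.012
        lo,hi=np.percentile(a[k],[.3,99.7])
        if name=="die": sh=((lo+.092)+(hi-.098))/2
        else:
            g=(abs(b)<.017)&(P[:,2]>.03); lo=np.percentile(a[g],.5); hi=a[abs(b)<.016].max(); sh=lo+.075
        o=o+ax*sh
    print(c,name,"origin",o,"yaw",round(yaw,2),"lo/hi",lo,hi,"w",np.mean(ws),"ztop",np.percentile(P[:,2],[50,90,97]))
    if name!="die":
        h=(a>.03); print("   head a",np.percentile(a[h],[1,99]),"b",np.percentile(b[h],[.5,99.5]))
    return o,yaw
def palm(c,d,ctr):
    P=pts(c,d,np.array(ctr),.13,.012,.1)
    H=P[(P[:,2]>.062)&(P[:,2]<.074)&(np.hypot(*(P[:,:2]-ctr).T)<.06)]
    cc,r=cv2.minEnclosingCircle((H[:,:2]*1000).astype(np.float32)); 
    T=P[(P[:,2]>.030)&(P[:,2]<.058)]; q=np.hypot(*(T[:,:2]-np.array(cc)/1000).T); T=T[(q>.045)]
    o=np.array(cc)/1000; v=o-T[:,:2].mean(0); f=q.max()
    print(c,"palm",o,"r",r,"yaw",yawof(v),"tail reach",f,"ztop",np.percentile(P[:,2],[50,90,99]))
    return o,yawof(v)
E
python3 - <<'E'
from tools import *
for c in ["top","side"]:
    d=np.load(f"pics/{c}0_d.npy")
    for f in (lambda:straight(c,d,(.5423,.0976),-15,"die"),lambda:straight(c,d,(.5362,-.115),12,"ang"),lambda:palm(c,d,(.455,.325))):
        try:f()
        except Exception as e: print(c,"err",e)
E
```

```text
top die origin [0.5504 0.092 ] yaw -15.33 lo/hi -0.09053561258898665 0.09653316409165381 w 0.03086169457023132 ztop [0.0357 0.0464 0.0479]
top ang origin [ 0.5272 -0.1106] yaw 19.35 lo/hi -0.0750000996167976 0.08905999046999465 w 0.033753116577503704 ztop [0.0395 0.0432 0.0446]
   head a [0.0309 0.0884] b [-0.0194  0.0502]
top palm [0.4503 0.3033] r 27.4676513671875 yaw -5.521224770062442 tail reach 0.0943392467182498 ztop [0.0667 0.0857 0.0885]
side die origin [0.5509 0.0882] yaw -16.61 lo/hi -0.09165682439936129 0.09766104936755239 w 0.021968914231455094 ztop [0.0323 0.0458 0.0471]
side ang origin [ 0.5331 -0.111 ] yaw 17.93 lo/hi -0.07500001719642085 0.08242451806966282 w 0.0328030683833033 ztop [0.0387 0.0423 0.0433]
   head a [0.0313 0.0802] b [-0.0163  0.0545]
side palm [0.4497 0.2985] r 26.160215377807617 yaw -9.695017397399408 tail reach 0.09338396036134734 ztop [0.0506 0.0839 0.0862]
```

```bash
cat > go.py <<'E'
import sys; from h import *
# usage: go.py x y z yaw(body, tool x = -body x): turn first, then shift in the turned axes
x,y,z,yaw=map(float,sys.argv[1:5]); s=env.observe(); R=np.array(s["tool_rot"]); p=np.array(s["position"])
a=np.radians(yaw+180); X=np.array([np.cos(a),np.sin(a),0]); Z=np.array([0,0,-1.]); Y=np.cross(Z,X); G=np.c_[X,Y,Z]
w=cv2.Rodrigues(R.T@G)[0].ravel()
print("t",s["time_s"],"pos",p,"turn",w,"shift",G.T@(np.array([x,y,z])-p),"grip",s["grip_width"],s["gripper_force"],"F",np.array(s["ft_force"]))
E
python3 go.py .532 -.109 .13 19
```

```text
t 0.8 pos [0.2411 0.4943 0.2314] turn [ 0.      0.     -0.7853] shift [-0.0786 -0.6652  0.1014] grip 0.08550618119899872 0.0 F [-0.1966  0.274  -0.264 ]
```

```bash
python3 - <<'E'
from h import *
im=cv2.imread("pics/side0.png"); a=im[200:330,110:420]; cv2.imwrite("pics/crop.png",cv2.convertScaleAbs(cv2.resize(a,None,fx=2.5,fy=2.5,interpolation=3),alpha=1.6))
E
```

```text
(no output)
```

View pics/crop.png

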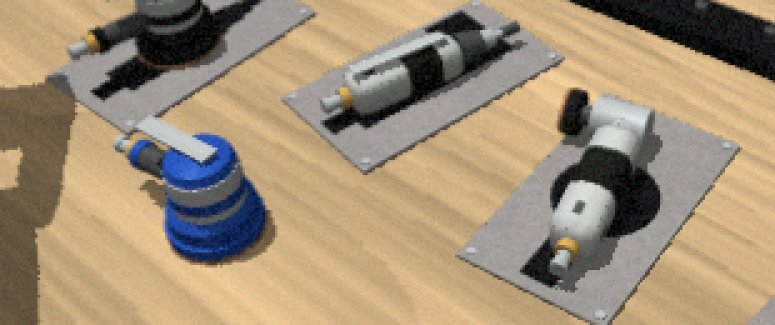

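The crop shows the blue look-alike in the foreground (about 195,280 in the full side image), which stays. The real palm sander is on the slim outline (180,210), the angle sander on the disc (350,270) and the die grinder on the L (277,232). The angle sander goes to the blank board first.

move_arm(plan="0 0 0 0 0 -0.157 0.085;0 0 0 0 0 -0.157 0.085;0 0 0 0 0 -0.157 0.085;0 0 0 0 0 -0.157 0.085;0 0 0 0 0 -0.157 0.085")

```text
time_s: 1.42
position: [0.2411, 0.4943, 0.2313]
tool_rot: [[-0.944, -0.33, -0.0], [-0.33, 0.944, 0.0], [0.0, 0.0, -1.0]]
ft_force: [-0.1, -0.1, -0.7]
grip_width: 0.0849
gripper_force: 0.0
```

move_arm(plan="-0.0066 -0.0554 0 0 0 0 0.085;-0.0066 -0.0554 0 0 0 0 0.085;-0.0066 -0.0554 0 0 0 0 0.085;-0.0066 -0.0554 0 0 0 0 0.085;-0.0066 -0.0554 0 0 0 0 0.085;-0.0066 -0.0554 0 0 0 0 0.085;-0.0066 -0.0554 0 0 0 0 0.085;-0.0066 -0.0554 0 0 0 0 0.085;-0.0066 -0.0554 0 0 0 0 0.085;-0.0066 -0.0554 0 0 0 0 0.085;-0.0066 -0.0554 0 0 0 0 0.085;-0.006 -0.0554 0 0 0 0 0.085")

```text
time_s: 2.92
position: [0.5322, -0.1106, 0.2314]
tool_rot: [[-0.946, -0.325, 0.0], [-0.325, 0.946, -0.0], [-0.0, -0.0, -1.0]]
ft_force: [-0.0, 0.7, 0.2]
grip_width: 0.0851
gripper_force: 0.0
```

```bash
python3 go.py .532 -.109 .007 19
```

```text
t 2.925 pos [ 0.5322 -0.1106  0.2314] turn [-0.0002  0.0004 -0.0006] shift [-0.0003  0.0016  0.2244] grip 0.08506183493080065 0.0 F [-0.0322  0.6804  0.1874]
```

move_arm(plan="0 0.0016 0.04 0 0 0 0.085;0 0 0.04 0 0 0 0.085;0 0 0.04 0 0 0 0.085;0 0 0.04 0 0 0 0.085;0 0 0.03 0 0 0 0.085;0 0 0.015 0 0 0 0.085;0 0 0.01 0 0 0 0.085;0 0 0.0094 0 0 0 0.085;0 0 0 0 0 0 0.085")

```text
time_s: 4.05
position: [0.5311, -0.1073, 0.0069]
tool_rot: [[-0.946, -0.325, -0.0], [-0.325, 0.946, 0.0], [0.0, 0.0, -1.0]]
ft_force: [0.5, 0.7, 0.4]
grip_width: 0.0853
gripper_force: 0.0
```

move_arm(plan="0 0 0 0 0 0 0.055;0 0 0 0 0 0 0.045;0 0 0 0 0 0 0.04;0 0 0 0 0 0 0.034;0 0 0 0 0 0 0.03;0 0 0 0 0 0 0.03;0 0 0 0 0 0 0.03;0 0 0 0 0 0 0.03", grip_force=50)

```text
time_s: 5.05
position: [0.5317, -0.1078, 0.0076]
tool_rot: [[-0.946, -0.325, 0.002], [-0.325, 0.946, -0.001], [-0.001, -0.002, -1.0]]
ft_force: [0.7, -2.2, 5.8]
grip_width: 0.0374
gripper_force: 51.4
```

move_arm(plan="0 0 -0.005 0 0 0 0.03;0 0 -0.015 0 0 0 0.03;0 0 -0.03 0 0 0 0.03;0 0 -0.03 0 0 0 0.03;0 0 -0.02 0 0 0 0.03;0 0 0 0 0 0 0.03")

```text
time_s: 5.8
position: [0.5314, -0.1072, 0.1084]
tool_rot: [[-0.946, -0.325, 0.002], [-0.325, 0.946, -0.001], [-0.002, -0.002, -1.0]]
ft_force: [-0.6, -0.4, -6.3]
grip_width: 0.0374
gripper_force: 51.8
```

```bash
python3 go.py .487 -.319 .009 -3.3
```

```text
t 5.8 pos [ 0.5314 -0.1072  0.1084] turn [-0.0012  0.0022  0.389 ] shift [ 0.0321 -0.214   0.0994] grip 0.03735548180870979 51.824097633361816 F [-0.5665 -0.4243 -6.3447]
```

move_arm(plan="0 0 0 0 0 0.1 0.03;0 0 0 0 0 0.1 0.03;0 0 0 0 0 0.1 0.03;0 0 0 0 0 0.089 0.03;0.0045 -0.03 0 0 0 0 0.03;0.0045 -0.03 0 0 0 0 0.03;0.0045 -0.03 0 0 0 0 0.03;0.0045 -0.03 0 0 0 0 0.03;0.0045 -0.03 0 0 0 0 0.03;0.0045 -0.03 0 0 0 0 0.03;0.0045 -0.03 0 0 0 0 0.03;0.0006 -0.004 0.02 0 0 0 0.03")

```text
time_s: 7.3
position: [0.4863, -0.3211, 0.0865]
tool_rot: [[-0.998, 0.06, 0.001], [0.06, 0.998, -0.001], [-0.001, -0.001, -1.0]]
ft_force: [0.6, 1.2, -7.1]
grip_width: 0.0374
gripper_force: 52.2
```

```bash
python3 go.py .487 -.319 .009 -3.3
```

```text
t 7.3 pos [ 0.4863 -0.3211  0.0865] turn [-0.0011  0.0009 -0.0023] shift [-0.0006  0.0021  0.0775] grip 0.03741987185933204 52.190669775009155 F [ 0.5698  1.1837 -7.1412]
```

move_arm(plan="0 0.002 0.02 0 0 0 0.03;0 0 0.02 0 0 0 0.03;0 0 0.015 0 0 0 0.03;0 0 0.01 0 0 0 0.03;0 0 0.005 0 0 0 0.03;0 0 0.003 0 0 0 0.03;0 0 0.002 0 0 0 0.03;0 0 0.001 0 0 0 0.03;0 0 0.001 0 0 0 0.03;0 0 0 0 0 0 0.03")

```text
time_s: 8.55
position: [0.4868, -0.3171, 0.01]
tool_rot: [[-0.998, 0.058, 0.0], [0.058, 0.998, -0.0], [-0.0, -0.0, -1.0]]
ft_force: [0.3, -0.3, -6.3]
grip_width: 0.0378
gripper_force: 52.1
```

move_arm(plan="0 0 0.001 0 0 0 0.03;0 0 0.001 0 0 0 0.03;0 0 0.0005 0 0 0 0.03;0 0 0 0 0 0 0.03")

```text
time_s: 9.05
position: [0.4868, -0.3171, 0.0077]
tool_rot: [[-0.998, 0.058, 0.0], [0.058, 0.998, -0.0], [-0.0, -0.0, -1.0]]
ft_force: [-2.4, 1.4, -2.1]
grip_width: 0.0374
gripper_force: 52.7
```

Touching. Release and lift.

move_arm(plan="0 0 0.0005 0 0 0 0.037;0 0 0 0 0 0 0.04;0 0 0 0 0 0 0.045;0 0 0 0 0 0 0.06;0 0 0 0 0 0 0.085;0 0 0 0 0 0 0.085;0 0 -0.02 0 0 0 0.085;0 0 -0.04 0 0 0 0.085;0 0 -0.05 0 0 0 0.085;0 0 -0.05 0 0 0 0.085")

```text
time_s: 10.3
position: [0.4866, -0.3169, 0.1685]
tool_rot: [[-0.998, 0.058, -0.0], [0.058, 0.998, 0.0], [0.0, 0.0, -1.0]]
ft_force: [0.9, 0.0, -1.1]
grip_width: 0.0849
gripper_force: 0.0
```

```bash
python3 go.py .45 .303 .16 -6
```

```text
t 10.3 pos [ 0.4866 -0.3169  0.1685] turn [ 0.0001 -0.0002  0.047 ] shift [0.1012 0.6127 0.0085] grip 0.08489137564791112 0.0 F [ 0.9354  0.0207 -1.0577]
```

move_arm(plan="0.0084 0.051 0 0 0 0.047 0.085;0.0084 0.051 0 0 0 0 0.085;0.0084 0.051 0 0 0 0 0.085;0.0084 0.051 0 0 0 0 0.085;0.0084 0.051 0 0 0 0 0.085;0.0084 0.051 0 0 0 0 0.085;0.0084 0.051 0 0 0 0 0.085;0.0084 0.051 0 0 0 0 0.085;0.0084 0.051 0 0 0 0 0.085;0.0084 0.051 0 0 0 0 0.085;0.0084 0.051 0 0 0 0 0.085;0.0084 0.051 0 0 0 0 0.085")

```text
time_s: 11.8
position: [0.4478, 0.3037, 0.167]
tool_rot: [[-0.995, 0.105, 0.0], [0.105, 0.995, 0.0], [-0.0, 0.0, -1.0]]
ft_force: [1.0, -1.5, 0.4]
grip_width: 0.0849
gripper_force: 0.0
```

```bash
python3 - <<'E'
from tools import *
im,d=viewer.get_image("top"); cv2.imwrite("pics/top1.png",im[:,:,::-1]); np.save("pics/top1_d.npy",d)
straight("top",d,(.4868,-.317),-3.3,"ang")
d=np.load("pics/top0_d.npy"); d2=np.load("pics/side0_d.npy")
for c,D in(("top",d),("side",d2)):
    P=pts(c,D,np.array((.45,.302)),.13,.012,.1); 
    for lo,hi in((.02,.06),(.044,.06),(.050,.06)):
        T=P[(P[:,2]>lo)&(P[:,2]<hi)]; q=np.hypot(*(T[:,:2]-[.45,.302]).T); T=T[(q>.05)&(T[:,0]<.43)]
        for a in (.05,.065,.08):
            r=np.hypot(*(T[:,:2]-[.45,.302]).T); k=abs(r-a)<.007
            if k.sum()>3: print(c,lo,a,"mean",T[k].mean(0),"y range",np.percentile(T[k,1],[4,96]),k.sum())
    H=P[(P[:,2]>.066)&(P[:,2]<.076)&(P[:,0]>.41)]; print(c,"housing x",np.percentile(H[:,0],[1,99]),"y",np.percentile(H[:,1],[1,99]))
    L=P[P[:,2]>.08]; print("lever",L.mean(0), cv2.minAreaRect((L[:,:2]*1000).astype(np.float32)))
E
python3 go.py .45 .302 .035 -6
```

```text
top ang origin [ 0.478  -0.3161] yaw -3.41 lo/hi -0.07500008620320978 0.09296055946068402 w 0.03279569519387874 ztop [0.0394 0.0435 0.0448]
   head a [0.0307 0.0924] b [-0.0188  0.0516]
top 0.02 0.05 mean [0.3966 0.3068 0.0519] y range [0.3004 0.3165] 40
top 0.02 0.065 mean [0.3857 0.3096 0.0528] y range [0.3013 0.3203] 102
top 0.02 0.08 mean [0.3716 0.3125 0.0499] y range [0.3063 0.319 ] 61
top 0.044 0.05 mean [0.3965 0.307  0.0521] y range [0.3004 0.3166] 39
top 0.044 0.065 mean [0.3857 0.3097 0.0529] y range [0.3013 0.3203] 101
top 0.044 0.08 mean [0.3715 0.3127 0.0502] y range [0.3063 0.3191] 59
top 0.05 0.05 mean [0.3967 0.3087 0.0536] y range [0.3031 0.3179] 29
top 0.05 0.065 mean [0.3858 0.311  0.0542] y range [0.3025 0.32  ] 83
top 0.05 0.08 mean [0.373  0.3133 0.0521] y range [0.309  0.3187] 28
top housing x [0.4239 0.4759] y [0.2777 0.3299]
lever [0.4363 0.3054 0.0845] ((434.38409423828125, 309.80804443359375), (43.540218353271484, 72.0924301147461), 64.00543975830078)
side 0.02 0.05 mean [0.3968 0.307  0.0496] y range [0.3023 0.3143] 29
side 0.02 0.065 mean [0.3853 0.3083 
[... 160 characters left out ...]
3022 0.3145] 24
side 0.044 0.065 mean [0.3855 0.309  0.0514] y range [0.303  0.3171] 54
side 0.044 0.08 mean [0.3718 0.3135 0.0493] y range [0.3084 0.3186] 34
side 0.05 0.05 mean [0.397  0.309  0.0538] y range [0.3032 0.315 ] 15
side 0.05 0.065 mean [0.3859 0.3104 0.0535] y range [0.3039 0.3183] 37
side 0.05 0.08 mean [0.3732 0.3148 0.0515] y range [0.3092 0.3187] 16
side housing x [0.4267 0.4734] y [0.2789 0.3102]
lever [0.4346 0.3055 0.0843] ((431.8116760253906, 303.1628112792969), (26.461240768432617, 68.74249267578125), 84.49504089355469)
t 11.85 pos [0.4469 0.3084 0.1669] turn [0.0027 0.0001 0.0031] shift [-0.0037 -0.006   0.1319] grip 0.08505957326077818 0.0 F [-3.2492  1.2525 -0.8871]
```

move_arm(plan="0 0 0 0 0 0.023 0.085;0 0 0 0 0 0 0.085;0 0 0 0 0 0 0.085")

```text
time_s: 12.22
position: [0.4484, 0.3009, 0.167]
tool_rot: [[-0.992, 0.129, 0.0], [0.129, 0.992, -0.0], [-0.0, -0.0, -1.0]]
ft_force: [-0.9, 0.5, -0.2]
grip_width: 0.0851
gripper_force: 0.0
```

```bash
python3 go.py .45 .3035 .036 -7.3
```

```text
t 12.225 pos [0.4484 0.3009 0.167 ] turn [-0.0001  0.0001 -0.0018] shift [-0.0012  0.0027  0.131 ] grip 0.08507563750970858 0.0 F [-0.9038  0.537  -0.1661]
```

move_arm(plan="-0.0015 0.0025 0.03 0 0 0 0.085;0 0 0.03 0 0 0 0.085;0 0 0.03 0 0 0 0.085;0 0 0.02 0 0 0 0.085;0 0 0.014 0 0 0 0.085;0 0 0.007 0 0 0 0.085;0 0 0 0 0 0 0.085;0 0 0 0 0 0 0.085")

```text
time_s: 13.22
position: [0.4503, 0.3043, 0.0366]
tool_rot: [[-0.992, 0.128, 0.001], [0.128, 0.992, 0.0], [-0.001, 0.001, -1.0]]
ft_force: [0.6, 0.5, 0.1]
grip_width: 0.0853
gripper_force: 0.0
```

move_arm(plan="0 0 0 0 0 0 0.07;0 0 0 0 0 0 0.063;0 0 0 0 0 0 0.059;0 0 0 0 0 0 0.056;0 0 0 0 0 0 0.05;0 0 0 0 0 0 0.048;0 0 0 0 0 0 0.048;0 0 0 0 0 0 0.048", grip_force=50)

```text
time_s: 14.22
position: [0.4504, 0.3048, 0.0367]
tool_rot: [[-0.992, 0.127, 0.002], [0.127, 0.992, 0.001], [-0.001, 0.002, -1.0]]
ft_force: [-1.0, 4.5, 6.5]
grip_width: 0.0549
gripper_force: 52.2
```

move_arm(plan="0 0 -0.005 0 0 0 0.048;0 0 -0.015 0 0 0 0.048;0 0 -0.03 0 0 0 0.048;0 0 -0.03 0 0 0 0.048;0 0 -0.03 0 0 0 0.048;0 0 -0.01 0 0 0 0.048;0 0 0 0 0 -0.082 0.048;0 0 0 0 0 -0.082 0.048;0 0 0 0 0 -0.081 0.048;0 0 0 0 0 0 0.048")

```text
time_s: 15.48
position: [0.4495, 0.3039, 0.1552]
tool_rot: [[-0.993, -0.116, -0.002], [-0.116, 0.993, -0.001], [0.002, -0.001, -1.0]]
ft_force: [0.3, -0.1, -5.4]
grip_width: 0.0552
gripper_force: 54.6
```

```bash
python3 go.py .5375 -.112 .038 6.8
```

```text
t 15.475 pos [0.4495 0.3039 0.1552] turn [-0.0006 -0.0018 -0.0023] shift [-0.0381 -0.4234  0.1172] grip 0.05517389526067213 54.57147717475891 F [ 0.3183 -0.067  -5.4284]
```

move_arm(plan="-0.002 -0.0214 0 0 0 0 0.048;-0.0038 -0.042 0 0 0 0 0.048;-0.0038 -0.042 0 0 0 0 0.048;-0.0038 -0.042 0 0 0 0 0.048;-0.0038 -0.042 0 0 0 0 0.048;-0.0038 -0.042 0 0 0 0 0.048;-0.0038 -0.042 0 0 0 0 0.048;-0.0038 -0.042 0 0 0 0 0.048;-0.0038 -0.042 0 0 0 0 0.048;-0.0038 -0.042 0 0 0 0 0.048;-0.0022 -0.024 0 0 0 0 0.048;0 0 0 0 0 0 0.048")

```text
time_s: 16.98
position: [0.5376, -0.1129, 0.1554]
tool_rot: [[-0.993, -0.114, -0.001], [-0.114, 0.993, 0.0], [0.001, 0.0, -1.0]]
ft_force: [0.6, 0.8, -5.1]
grip_width: 0.0546
gripper_force: 55.0
```

move_arm(plan="0 0 0 0 0 0 0.048;0 0 0 0 0 0 0.048;0 0 0 0 0 0 0.048")

```text
time_s: 17.35
position: [0.5376, -0.1111, 0.156]
tool_rot: [[-0.993, -0.118, -0.0], [-0.118, 0.993, 0.0], [0.0, 0.0, -1.0]]
ft_force: [-0.4, 0.1, -6.7]
grip_width: 0.0549
gripper_force: 55.0
```

```bash
python3 go.py .538 -.112 .038 6.8; python3 - <<'E'
from h import *
for c in["top","side"]:
    im,d=viewer.get_image(c); cv2.imwrite(f"pics/{c}2.png",im[:,:,::-1])
E
```

```text
t 17.35 pos [ 0.5376 -0.1111  0.156 ] turn [ 0.0001 -0.     -0.0006] shift [-0.0003 -0.001   0.118 ] grip 0.05488630892737166 55.02599000930786 F [-0.3965  0.0971 -6.7362]
```

View pics/side2.png

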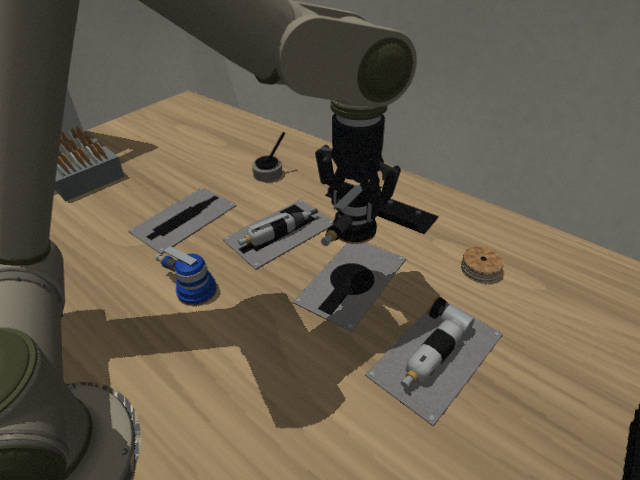

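The view shows the palm sander upright in the gripper above the disc outline (352,280), the angle sander lying on the blank board (435,350), and the slim outline empty (182,217). Lowering now.

move_arm(plan="0 -0.001 0.02 0 0 0 0.048;0 0 0.03 0 0 0 0.048;0 0 0.025 0 0 0 0.048;0 0 0.02 0 0 0 0.048;0 0 0.01 0 0 0 0.048;0 0 0.006 0 0 0 0.048;0 0 0.003 0 0 0 0.048;0 0 0.0015 0 0 0 0.048;0 0 0 0 0 0 0.048;0 0 0 0 0 0 0.048")

```text
time_s: 18.7
position: [0.5379, -0.1128, 0.0407]
tool_rot: [[-0.993, -0.117, 0.001], [-0.117, 0.993, -0.0], [-0.0, -0.0, -1.0]]
ft_force: [0.3, -0.2, -5.5]
grip_width: 0.0549
gripper_force: 55.0
```

move_arm(plan="0 0 0.001 0 0 0 0.048;0 0 0.001 0 0 0 0.048;0 0 0.001 0 0 0 0.048;0 0 0.0005 0 0 0 0.048;0 0 0 0 0 0 0.048")

```text
time_s: 19.32
position: [0.5377, -0.1128, 0.0369]
tool_rot: [[-0.993, -0.117, -0.0], [-0.117, 0.993, 0.0], [0.0, 0.0, -1.0]]
ft_force: [0.4, -0.2, -4.9]
grip_width: 0.055
gripper_force: 55.1
```

move_arm(plan="0 0 0.0005 0 0 0 0.048;0 0 0.0005 0 0 0 0.048;0 0 0 0 0 0 0.048")

```text
time_s: 19.7
position: [0.5378, -0.1128, 0.0367]
tool_rot: [[-0.993, -0.117, 0.001], [-0.117, 0.993, -0.0], [-0.001, -0.0, -1.0]]
ft_force: [-3.5, 0.2, 3.9]
grip_width: 0.0548
gripper_force: 56.3
```

move_arm(plan="0 0 0 0 0 0 0.056;0 0 0 0 0 0 0.058;0 0 0 0 0 0 0.065;0 0 0 0 0 0 0.085;0 0 0 0 0 0 0.085;0 0 -0.02 0 0 0 0.085;0 0 -0.04 0 0 0 0.085;0 0 -0.04 0 0 0 0.085;0 0.03 -0.03 0 0 0 0.085;0 0.06 0 0 0 0 0.085;0 0.06 0 0 0 0 0.085;0 0 0 0 0 0 0.085")

```text
time_s: 21.2
position: [0.5193, 0.0395, 0.1662]
tool_rot: [[-0.993, -0.122, -0.0], [-0.122, 0.993, 0.001], [0.0, 0.001, -1.0]]
ft_force: [-0.4, -0.8, 0.8]
grip_width: 0.0851
gripper_force: 0.0
```

move_arm(plan="0 0.03 0 0 0 0.127 0.085;0 0.01 0 0 0 0.127 0.085;0 0 0 0 0 0.127 0.085;0 0 0 0 0 0 0.085;0 0 0 0 0 0 0.085")

```text
time_s: 21.82
position: [0.5169, 0.0754, 0.1659]
tool_rot: [[-0.966, 0.259, -0.0], [0.259, 0.966, -0.0], [0.0, -0.0, -1.0]]
ft_force: [-0.4, 0.2, 0.4]
grip_width: 0.0849
gripper_force: 0.0
```

```bash
python3 go.py .5455 .0932 .007 -15.3; python3 - <<'E'
from tools import *
for c in["top","side"]:
    im,d=viewer.get_image(c); cv2.imwrite(f"pics/{c}3.png",im[:,:,::-1]); np.save(f"pics/{c}3_d.npy",d)
    try: palm(c,d,(.538,-.112))
    except Exception as e: print(e)
im=cv2.imread("pics/top3.png"); o=ortho("top",im,.004); cv2.imwrite("pics/ortho3.png",cv2.convertScaleAbs(o,alpha=1.7))
E
```

```text
t 21.825 pos [0.5169 0.0754 0.1659] turn [-0.0001 -0.      0.0049] shift [-0.0229  0.0247  0.1589] grip 0.08491372852531132 0.0 F [-0.4297  0.2319  0.3772]
top palm [ 0.5367 -0.1131] r 27.86711883544922 yaw 6.895020525773391 tail reach 0.093159723206602 ztop [0.0747 0.086  0.0886]
side palm [ 0.5372 -0.1141] r 26.476137161254883 yaw 7.4690490995279735 tail reach 0.09223615178122546 ztop [0.0533 0.085  0.0868]
```

View pics/ortho3.png

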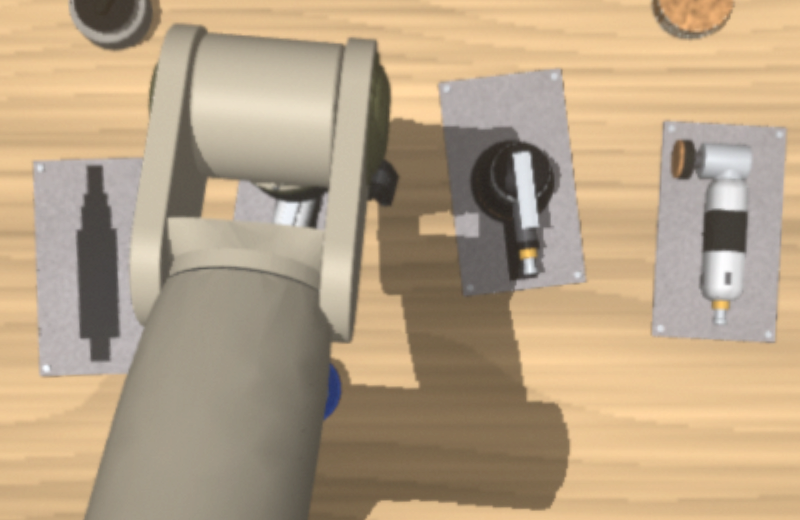

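The palm sander lies on its disc, about 1 mm off, with the tail on the tail outline. The arm is above the die grinder, which goes to the slim outline at (95,265) next.

move_arm(plan="-0.0229 0.0247 0 0 0 0.005 0.085;0 0 0.03 0 0 0 0.085;0 0 0.04 0 0 0 0.085;0 0 0.04 0 0 0 0.085;0 0 0.025 0 0 0 0.085;0 0 0.015 0 0 0 0.085;0 0 0.007 0 0 0 0.085;0 0 0.0034 0 0 0 0.085;0 0 0 0 0 0 0.085;0 0 0 0 0 0 0.085")

```text
time_s: 23.18
position: [0.5456, 0.0939, 0.0061]
tool_rot: [[-0.964, 0.265, 0.001], [0.265, 0.964, -0.0], [-0.001, 0.0, -1.0]]
ft_force: [-0.0, 0.8, -0.1]
grip_width: 0.085
gripper_force: 0.0
```

move_arm(plan="0 0 0 0 0 0 0.055;0 0 0 0 0 0 0.045;0 0 0 0 0 0 0.038;0 0 0 0 0 0 0.034;0 0 0 0 0 0 0.028;0 0 0 0 0 0 0.026;0 0 0 0 0 0 0.026;0 0 0 0 0 0 0.026", grip_force=50)

```text
time_s: 24.18
position: [0.5455, 0.094, 0.0058]
tool_rot: [[-0.964, 0.266, 0.001], [0.266, 0.964, 0.0], [-0.001, 0.0, -1.0]]
ft_force: [-0.2, 2.5, 5.3]
grip_width: 0.033
gripper_force: 51.0
```

move_arm(plan="0 0 -0.005 0 0 0 0.026;0 0 -0.015 0 0 0 0.026;0 0 -0.03 0 0 0 0.026;0 0 -0.03 0 0 0 0.026;0 0 -0.02 0 0 0 0.026;0 0 0 0 0 -0.075 0.026;0 0 0 0 0 -0.075 0.026;0 0 0 0 0 -0.075 0.026;0 0 0 0 0 -0.073 0.026;0 0 0 0 0 0 0.026")

```text
time_s: 25.42
position: [0.5451, 0.0937, 0.106]
tool_rot: [[-1.0, -0.028, -0.0], [-0.028, 1.0, -0.0], [0.0, -0.0, -1.0]]
ft_force: [0.3, 0.1, -3.4]
grip_width: 0.0334
gripper_force: 50.3
```

```bash
python3 go.py .4483 .3019 .008 1.74
```

```text
t 25.425 pos [0.5451 0.0937 0.106 ] turn [-0.0002 -0.     -0.0019] shift [0.0905 0.211  0.098 ] grip 0.033429009419612986 50.30631422996521 F [ 0.3078  0.0784 -3.3783]
```

move_arm(plan="0.009 0.021 0 0 0 -0.002 0.026;0.0165 0.038 0 0 0 0 0.026;0.0165 0.038 0 0 0 0 0.026;0.0165 0.038 0 0 0 0 0.026;0.0165 0.038 0 0 0 0 0.026;0.01 0.024 0 0 0 0 0.026;0.0055 0.014 0.02 0 0 0 0.026;0 0 0.03 0 0 0 0.026;0 0 0.02 0 0 0 0.026;0 0 0.01 0 0 0 0.026;0 0 0 0 0 0 0.026;0 0 0 0 0 0 0.026")

```text
time_s: 26.92
position: [0.4488, 0.3021, 0.0264]
tool_rot: [[-1.0, -0.031, 0.001], [-0.031, 1.0, 0.001], [-0.001, 0.0, -1.0]]
ft_force: [-0.6, 0.3, -4.2]
grip_width: 0.0333
gripper_force: 50.4
```

```bash
python3 go.py .4483 .3019 .008 1.74
```

```text
t 26.925 pos [0.4488 0.3021 0.0264] turn [0.0005 0.0014 0.0004] shift [ 0.0005 -0.0002  0.0184] grip 0.03328697375256467 50.41819095611572 F [-0.5904  0.3486 -4.2381]
```

move_arm(plan="0.0005 0 0.008 0 0 0 0.026;0 0 0.005 0 0 0 0.026;0 0 0.003 0 0 0 0.026;0 0 0.0015 0 0 0 0.026;0 0 0.001 0 0 0 0.026;0 0 0.001 0 0 0 0.026;0 0 0 0 0 0 0.026;0 0 0 0 0 0 0.026")

```text
time_s: 27.92
position: [0.4478, 0.3019, 0.0061]
tool_rot: [[-1.0, -0.031, 0.0], [-0.031, 1.0, 0.0], [-0.0, 0.0, -1.0]]
ft_force: [0.8, 0.2, -3.9]
grip_width: 0.0335
gripper_force: 50.4
```

move_arm(plan="0 0 0.0005 0 0 0 0.026;0 0 0.0005 0 0 0 0.026;0 0 0 0 0 0 0.026")

```text
time_s: 28.3
position: [0.4479, 0.3019, 0.0058]
tool_rot: [[-1.0, -0.031, 0.001], [-0.031, 1.0, 0.0], [-0.001, 0.0, -1.0]]
ft_force: [-1.4, -2.0, 7.4]
grip_width: 0.0335
gripper_force: 51.9
```

move_arm(plan="0 0 -0.0005 0 0 0 0.034;0 0 0 0 0 0 0.036;0 0 0 0 0 0 0.045;0 0 0 0 0 0 0.085;0 0 0 0 0 0 0.085;0 0 -0.02 0 0 0 0.085;0 0 -0.04 0 0 0 0.085;0 0 -0.05 0 0 0 0.085;0 0 -0.05 0 0 0 0.085;0.01 -0.03 0 0 0 0 0.085;0.01 -0.05 0 0 0 0.045 0.085;0 -0.05 0 0 0 0.045 0.085")

```text
time_s: 29.8
position: [0.4289, 0.1702, 0.1656]
tool_rot: [[-0.998, 0.059, 0.0], [0.059, 0.998, -0.0], [-0.0, -0.0, -1.0]]
ft_force: [1.1, -0.6, 1.4]
grip_width: 0.0851
gripper_force: 0.0
```

move_arm(plan="0 -0.05 0 0 0 0 0.085;0 -0.05 0 0 0 0 0.085;0 -0.05 0 0 0 0 0.085;0 -0.02 0 0 0 0 0.085;0 0 0 0 0 0 0.085")

```text
time_s: 30.42
position: [0.4196, 0.0007, 0.1656]
tool_rot: [[-0.998, 0.061, 0.0], [0.061, 0.998, 0.0], [-0.0, 0.0, -1.0]]
ft_force: [-1.3, -0.3, 0.3]
grip_width: 0.0851
gripper_force: 0.0
```

```bash
python3 go.py .4868 -.3171 .007 -3.3; python3 - <<'E'
from tools import *
for c in["top","side"]:
    im,d=viewer.get_image(c); cv2.imwrite(f"pics/{c}4.png",im[:,:,::-1]); np.save(f"pics/{c}4_d.npy",d)
    for f in (lambda:straight(c,d,(.4536,.302),1.74,"die"),):
        try: f()
        except Exception as e: print(e)
for c in["top","side"]:
    d=np.load(f"pics/{c}3_d.npy" if c=="top" else "pics/side4_d.npy")
    P=pts(c,d,np.array((.4868,-.317)),.14,.012,.06); y=np.radians(-3.35); ax=np.array([np.cos(y),np.sin(y)]); pr=np.array([-ax[1],ax[0]])
    a=(P[:,:2]-[.4868,-.3171])@ax; b=(P[:,:2]-[.4868,-.3171])@pr
    print(c,"total a",np.sort(a)[[3,-4]],"b all",np.percentile(b,[.5,99.5]),"grip b",np.percentile(b[abs(a)<.03],[2,98]))
    k=(b>.034); print("pad a",np.percentile(a[k],[2,98]), "z",P[k,2].max()); k=(abs(b)<.008); print("axis z profile",[(round(s,3),round(P[k&(abs(a-s)<.003),2].mean(),3)) for s in np.arange(-.104,-.05,.006)])
im=cv2.imread("pics/top4.png"); o=ortho("top",im,.004); cv2.imwrite("pics/ortho4.png",cv2.convertScaleAbs(o,alpha=1.7))
E
```

```text
t 30.425 pos [0.4196 0.0007 0.1656] turn [ 0.      0.0001 -0.0038] shift [-0.0854 -0.3134  0.1586] grip 0.08511998187668553 0.0 F [-1.2966 -0.3259  0.2656]
top die origin [0.452  0.2995] yaw 2.2 lo/hi -0.0914084706287008 0.09740846554868658 w 0.030378234877686396 ztop [0.0353 0.0466 0.0483]
side die origin [0.4556 0.2955] yaw -0.63 lo/hi -0.09177766471056936 0.0977776646271082 w 0.020533227541828618 ztop [0.0322 0.0462 0.0477]
top total a [-0.0909  0.0847] b all [-0.0189  0.0521] grip b [-0.0182  0.0185]
pad a [0.0508 0.0847] z 0.04679631594051248
axis z profile [(np.float64(-0.104), np.float64(nan)), (np.float64(-0.098), np.float64(nan)), (np.float64(-0.092), np.float64(0.029)), (np.float64(-0.086), np.float64(0.029)), (np.float64(-0.08), np.float64(0.029)), (np.float64(-0.074), np.float64(0.029)), (np.float64(-0.068), np.float64(0.032)), (np.float64(-0.062), np.float64(0.04)), (np.float64(-0.056), np.float64(0.042))]
side total a [-0.0904  0.0841] b all [-0.0189  0.0521] grip b [-0.0188  0.0171]
pad a [0.0508 0.0816] z 0.0422376796640469
axis z profile [(np.float64(-0.104), np.float64(nan)), (np.float64(-0.098), np.float64(nan)), (np.float64(-0.092), np.float64(0.023)), (np.float64(-0.086), np.float64(0.027)), (np.float64(-0.08), np.float64(0.027)), (np.float64(-0.074), np.float64(0.027)), (np.float64(-0.068), np.float64(0.029)), (np.float64(-0.062), np.float64(0.037)), (np.float64(-0.056), np.float64(0.041))]<stdin>:12: RuntimeWarning: Mean of empty slice.
  ret = ret.dtype.type(ret / rcount)
```

View pics/ortho4.png

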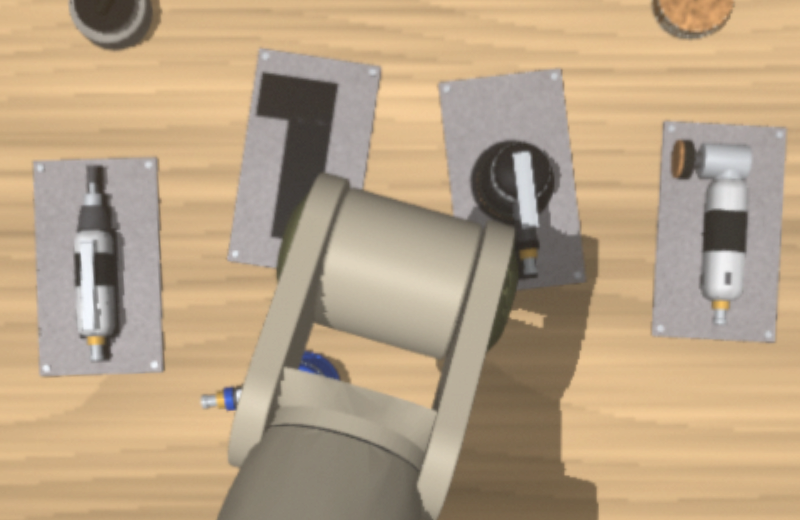

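The grinder lies on its slim outline, and the L outline at (300,160) is free. Fetching the angle sander again.

move_arm(plan="-0.012 -0.044 0 0 0 -0.004 0.085;-0.0147 -0.054 0 0 0 0 0.085;-0.0147 -0.054 0 0 0 0 0.085;-0.0147 -0.054 0 0 0 0 0.085;-0.0147 -0.054 0 0 0 0 0.085;-0.01 -0.0364 0 0 0 0 0.085;-0.0046 -0.017 0 0 0 0 0.085;0 0 0.04 0 0 0 0.085;0 0 0.04 0 0 0 0.085;0 0 0.02 0 0 0 0.085;0 0 0 0 0 0 0.085;0 0 0 0 0 0 0.085")

```text
time_s: 32.02
position: [0.4883, -0.3156, 0.0667]
tool_rot: [[-0.999, 0.054, 0.001], [0.054, 0.999, -0.001], [-0.001, -0.001, -1.0]]
ft_force: [-0.5, 0.3, 0.4]
grip_width: 0.0853
gripper_force: 0.0
```

```bash
python3 go.py .4868 -.3171 .007 -3.35
```

```text
t 32.025 pos [ 0.4883 -0.3156  0.0667] turn [-0.001   0.0012  0.0047] shift [ 0.0014 -0.0016  0.0597] grip 0.08528370334102187 0.0 F [-0.456   0.3278  0.3875]
```

move_arm(plan="0.0014 -0.0013 0.025 0 0 0.004 0.085;0 0 0.017 0 0 0 0.085;0 0 0.01 0 0 0 0.085;0 0 0.0075 0 0 0 0.085;0 0 0 0 0 0 0.085;0 0 0 0 0 0 0.085")

```text
time_s: 32.78
position: [0.4864, -0.3174, 0.0066]
tool_rot: [[-0.998, 0.059, 0.001], [0.059, 0.998, -0.001], [-0.001, -0.001, -1.0]]
ft_force: [-0.9, 0.1, 0.4]
grip_width: 0.085
gripper_force: 0.0
```

move_arm(plan="0 0 0 0 0 0 0.055;0 0 0 0 0 0 0.045;0 0 0 0 0 0 0.04;0 0 0 0 0 0 0.034;0 0 0 0 0 0 0.03;0 0 0 0 0 0 0.03;0 0 0 0 0 0 0.03;0 0 0 0 0 0 0.03", grip_force=50)

```text
time_s: 33.78
position: [0.4862, -0.3172, 0.0063]
tool_rot: [[-0.998, 0.059, 0.0], [0.059, 0.998, -0.0], [-0.0, -0.0, -1.0]]
ft_force: [-0.3, 2.7, 5.4]
grip_width: 0.0373
gripper_force: 52.5
```

move_arm(plan="0 0 -0.005 0 0 0 0.03;0 0 -0.015 0 0 0 0.03;0 0 -0.03 0 0 0 0.03;0 0 -0.04 0 0 0 0.03;0 0 -0.04 0 0 0 0.03;0 0 -0.015 0 0 0 0.03;0 0 0 0 0 0.045 0.03;0 0 0 0 0 0.045 0.03;0 0 0 0 0 0 0.03")

```text
time_s: 34.9
position: [0.4857, -0.3168, 0.15]
tool_rot: [[-0.989, 0.148, -0.002], [0.148, 0.989, 0.002], [0.002, 0.001, -1.0]]
ft_force: [0.6, 0.3, -7.2]
grip_width: 0.0377
gripper_force: 51.7
```

```bash
python3 go.py .551 .0971 .009 -8.53
```

```text
t 34.9 pos [ 0.4857 -0.3168  0.15  ] turn [ 0.0013 -0.0018  0.0004] shift [-0.0032  0.4191  0.141 ] grip 0.037707020111410756 51.653008460998535 F [ 0.6352  0.2685 -7.1774]
```

move_arm(plan="0 0.02 0 0 0 0 0.03;-0.0005 0.042 0 0 0 0 0.03;-0.0005 0.042 0 0 0 0 0.03;-0.0005 0.042 0 0 0 0 0.03;-0.0005 0.042 0 0 0 0 0.03;-0.0006 0.042 0 0 0 0 0.03;0 0.042 0 0 0 0 0.03;0 0.042 0 0 0 0 0.03;0 0.042 0 0 0 0 0.03;0 0.04 0 0 0 0 0.03;0 0.0231 0 0 0 0 0.03;0 0 0 0 0 0 0.03")

```text
time_s: 36.4
position: [0.55, 0.0991, 0.1506]
tool_rot: [[-0.989, 0.145, -0.001], [0.145, 0.989, 0.0], [0.001, 0.0, -1.0]]
ft_force: [0.8, -0.6, -6.3]
grip_width: 0.0372
gripper_force: 52.1
```

move_arm(plan="0 0 0.02 0 0 0 0.03;0 0 0.03 0 0 0 0.03;0 0 0.03 0 0 0 0.03;0 0 0.02 0 0 0 0.03;0 0 0.015 0 0 0 0.03;0 0 0.005 0 0 0 0.03;0 0 0 0 0 0 0.03;0 0 0 0 0 0 0.03")

```text
time_s: 37.4
position: [0.5512, 0.0968, 0.0318]
tool_rot: [[-0.989, 0.148, 0.001], [0.148, 0.989, -0.0], [-0.001, 0.0, -1.0]]
ft_force: [0.7, 0.5, -6.3]
grip_width: 0.0374
gripper_force: 52.0
```

```bash
python3 go.py .5504 .0971 .0065 -8.53
```

```text
t 37.4 pos [0.5512 0.0968 0.0318] turn [0.0002 0.0014 0.0001] shift [0.0009 0.0001 0.0253] grip 0.03735747271048208 51.98919475078583 F [ 0.7034  0.5094 -6.2766]
```

move_arm(plan="0.0005 0 0.01 0 0 0 0.03;0 0 0.007 0 0 0 0.03;0 0 0.004 0 0 0 0.03;0 0 0.002 0 0 0 0.03;0 0 0.001 0 0 0 0.03;0 0 0.0007 0 0 0 0.03;0 0 0 0 0 0 0.03;0 0 0 0 0 0 0.03")

```text
time_s: 38.4
position: [0.5504, 0.0969, 0.0064]
tool_rot: [[-0.989, 0.148, 0.0], [0.148, 0.989, -0.0], [-0.0, 0.0, -1.0]]
ft_force: [0.5, 0.0, -6.9]
grip_width: 0.0377
gripper_force: 52.2
```

move_arm(plan="0 0 0.0005 0 0 0 0.03;0 0 0.0005 0 0 0 0.03;0 0 0 0 0 0 0.03")

```text
time_s: 38.78
position: [0.5504, 0.097, 0.0063]
tool_rot: [[-0.989, 0.148, 0.001], [0.148, 0.989, -0.0], [-0.001, 0.0, -1.0]]
ft_force: [-4.3, -0.5, 5.1]
grip_width: 0.0374
gripper_force: 53.8
```

move_arm(plan="0 0 -0.0005 0 0 0 0.038;0 0 0 0 0 0 0.04;0 0 0 0 0 0 0.05;0 0 0 0 0 0 0.085;0 0 0 0 0 0 0.085;0 0 -0.02 0 0 0 0.085;0 0 -0.04 0 0 0 0.085;0 0 -0.06 0 0 0 0.085;0 0 -0.06 0 0 0 0.085;0.02 -0.03 0 0 0 0 0.085;0.03 -0.05 0 0 0 0 0.085;0.03 -0.05 0 0 0 0 0.085")

```text
time_s: 40.28
position: [0.4507, -0.0207, 0.1859]
tool_rot: [[-0.989, 0.147, 0.0], [0.147, 0.989, -0.0], [-0.0, -0.0, -1.0]]
ft_force: [1.1, -0.9, -0.2]
grip_width: 0.0851
gripper_force: 0.0
```

move_arm(plan="0.03 -0.05 0 0 0 0 0.085;0.03 -0.05 0 0 0 0 0.085;0.03 -0.05 0 0 0 0 0.085;0.03 -0.05 0 0 0 0 0.085;0.02 -0.05 0 0 0 0 0.085;0 -0.05 0 0 0 0 0.085;0 -0.04 0 0 0 0 0.085;0 0 0 0 0 0 0.085;0 0 0 0 0 0 0.085")

```text
time_s: 41.4
position: [0.263, -0.3345, 0.1857]
tool_rot: [[-0.989, 0.148, -0.0], [0.148, 0.989, 0.001], [0.0, 0.001, -1.0]]
ft_force: [-0.1, -0.1, 0.0]
grip_width: 0.0852
gripper_force: 0.0
```

```bash
python3 - <<'E'
from tools import *
for c in["top","side"]:
    im,d=viewer.get_image(c); cv2.imwrite(f"pics/{c}5.png",im[:,:,::-1]); np.save(f"pics/{c}5_d.npy",d)
    for f in (lambda:straight(c,d,(.4536,.302),1.74,"die"),lambda:straight(c,d,(.5567,.0962),-8.5,"ang"),lambda:palm(c,d,(.537,-.113))):
        try: f()
        except Exception as e: print(e)
im=cv2.imread("pics/top5.png"); o=cv2.convertScaleAbs(ortho("top",im,.004),alpha=2)
cv2.imwrite("pics/ortho5.png",cv2.resize(o[30:390,20:600],None,fx=1.37,fy=1.37,interpolation=3))
E
```

```text
top die origin [0.4522 0.2993] yaw 1.74 lo/hi -0.09167143346258572 0.0976714334626191 w 0.03071830422795302 ztop [0.0353 0.0464 0.0483]
top ang origin [0.5406 0.0963] yaw -7.6 lo/hi -0.07499999948993911 0.09384376566037857 w 0.032071852962604716 ztop [0.0395 0.0433 0.0447]
   head a [0.0313 0.0937] b [-0.0182  0.0502]
top palm [ 0.5367 -0.1131] r 27.816604614257812 yaw 6.9037411939813 tail reach 0.09330738429350713 ztop [0.0747 0.0862 0.089 ]
side die origin [0.4114 0.2961] yaw -4.37 lo/hi -0.040708737977523876 0.046708512308847074 w 0.01989512981701415 ztop [0.0328 0.0463 0.0477]
expected non-empty vector for x
zero-size array to reduction operation maximum which has no identitytools.py:35: RuntimeWarning: Mean of empty slice.
  o=np.array(cc)/1000; v=o-T[:,:2].mean(0); f=q.max()
  ret = um.true_divide(
```

View pics/ortho5.png

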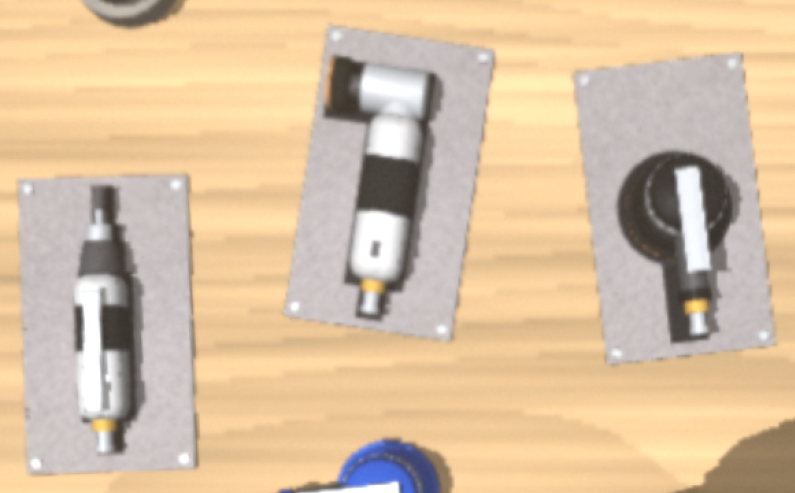

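```bash
python3 - <<'E'
from tools import *
d=np.load("pics/top5_d.npy")
for n,o,yaw,lims in(("ang",(.5567,.0962),-8.53,(-.06,.03)),("die",(.4536,.3021),1.74,(-.06,.03))):
    P=pts("top",d,np.array(o),.125,.012,.06); y=np.radians(yaw); ax=np.array([np.cos(y),np.sin(y)]); pr=np.array([-ax[1],ax[0]])
    a=(P[:,:2]-o)@ax; b=(P[:,:2]-o)@pr
    print(n,"ends",np.sort(a)[[3,-4]],"b",np.percentile(b,[.5,99.5]))
    if n=="ang": k=b>.034; print("pad a",np.percentile(a[k],[2,98]))
    for s in np.arange(-.06,.036,.015):
        k=(abs(a-s)<.006)&(abs(b)<.03)&(P[:,2]>.025); print(round(s,3),np.percentile(b[k],[3,97]))
# board refit for drift of camera/board measure: outline (dark) extent visible outside angle tool
E
```

```text
ang ends [-0.096   0.0787] b [-0.0203  0.0488]
pad a [0.0438 0.0785]
-0.06 [-0.0194  0.0139]
-0.045 [-0.0195  0.0135]
-0.03 [-0.0194  0.014 ]
-0.015 [-0.0197  0.0157]
0.0 [-0.0199  0.015 ]
0.015 [-0.0199  0.0158]
0.03 [-0.0191  0.0163]
die ends [-0.0931  0.0963] b [-0.019   0.0143]
-0.06 [-0.018   0.0124]
-0.045 [-0.0187  0.0119]
-0.03 [-0.018  0.014]
-0.015 [-0.0177  0.0127]
0.0 [-0.0183  0.0131]
0.015 [-0.0183  0.0122]
0.03 [-0.0172  0.0105]
```

All three tools measure within about 1.5 mm and 1° of their outlines, with inlets at -x, which is inside the 3 to 5 mm spare. The bystanders are untouched, so I'm handing in.

```bash
python3 -c "
from rig import env; print(env.close_job())"
```

```text
the job is handed in; nothing more can be done
None
```

The job is handed in at about 41 s of the 128 s allowed: each tool is on its own outline to within about 1–2 mm with its air inlet where the outline shows it, and the bystanders and the blue look-alike were not touched.

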